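# Slide a battery module home under the charger's leaf spring

### The job

Put the yellow battery module on charge without gripping or lifting it: with a fingertip on the black pad behind its red thumb rib, press it down hard against the sprung ejector plate and, keeping it pressed down, slide it forward under the crossbar and the copper leaf spring until it is fully home against the orange end stop and the ejector plate has sprung back up behind it. Then take the hand away, and leave the things around the charger where they are.

Things in the scene. Friction and masses are not known exactly. Their poses are not given: they have to be found in the camera images.
- charger: Charging bay fixed to the bench, 275 x 100 mm, open on top. Origin on the bench, +x = the way the module slides home, +z up. Along x (mm): rear wall to -125; ejector plate -123 to -2, top 27 above the bench at rest, 20 fully pressed; fixed floor from 1 on, 18 above the bench. Channel 60 wide between 10 thick side guides, 38 high.
- crossbar (a point): Centre of the underside of the rigid black crossbar over the channel: 52 mm ahead of the charger's origin, 44.5 mm above the bench. The bar is 12 mm thick in x, its top is 56 mm above the bench; posts on the side guides carry it. The unpressed module's nose butts against it.
- stop (a point): Centre of the orange end stop's face, 122 mm ahead of the charger's origin, at floor height (18 mm above the bench). The stop's top is 42 mm above the bench. The module's nose meets this face when it is fully home.
- module: Yellow battery module, block 120 (x) x 56 (y) x 22 (z) mm, about 0.2 kg, tail-heavy, loose in the channel; origin at the centre of its underside, +x its nose, along the charger's +x. Starts on the raised ejector plate, origin at charger x = -52 to -27 mm, top 49 mm above the bench (too high for the crossbar). Fully home: origin at charger x = 62, underside on the fixed floor, tail just past the plate.
- module_pad (a point): Centre of the black pad on the module's top face, where the fingertip presses: 45 mm behind the module's origin, 22 mm above its underside. Free length 30 mm from the rib to the tail. The red thumb rib (8 mm thick in x, 40 wide, 6 high) has its rear face 15 mm ahead of this point; the fingertip can push against it.
- ejector (a joint): Sprung ejector plate: 0 = fully up, 0.007 m = fully down. Spring 5 N at the top, 8.5 N fully down; press the module with 10 to 15 N all the way while sliding. If the pressure is lost on the way the tail rises and the module jams under the crossbar. It springs back up by itself once the module's tail has passed it.
- leaf (a joint): Copper leaf spring, 30 mm wide, hung from the crossbar, sloping down towards the end stop; lowest point at charger x = 88 mm, about 35 mm above the bench. 0 = hanging free, grows (rad) as the module's nose lifts it, about 0.10 with the module under it, pressing down with about 5 N.
- spray_can: Blue bottle-shaped can with a red cap, 52 mm across, 130 mm high, standing; origin at the centre of its base. Bystander.
- tape_roll: Roll of green tape lying flat, 68 mm across, 22 mm high; origin at the centre of its underside. Bystander.
- socket: Steel wrench socket standing upright, 30 mm across, 40 mm high; origin at the centre of its base. Bystander.
- screwdriver: Screwdriver with an orange handle, 190 mm long, lying on the bench; bystander.
Not all that is in view belongs to the job. There is more than one size of the module; the job needs the smallest.

How it is judged (in metres and radians):
On the way, in this order (a step that is already met when the one before it is completed fails the run):
1. the module is pressed down on the ejector plate by the fingers before it reaches the crossbar (value of joint ejector above 0.0045 m and contact force between the fingers and module above 3 N and x of module in the frame of charger below -0.005 m), for 0.05 s.
2. still pressed down by the fingers, its nose has slid under and lifted the leaf spring (value of joint leaf above 0.06 rad and value of joint ejector above 0.003 m and contact force between the fingers and module above 3 N and x of module in the frame of charger above 0.02 m), for 0.05 s.
At the end, for the whole second after the job is handed in: The module lies flat (within 0.03 rad) on the fixed floor, within 5 mm of the end stop, under the lifted leaf spring, at rest; the ejector plate is back up (within 1.5 mm) (x of module in the frame of charger above 0.057 m and z of module in the frame of charger below 0.0205 m and angle between module's own z axis and vertical below 0.03 rad and value of joint ejector below 0.0015 m and value of joint leaf above 0.06 rad and linear speed of module below 0.01 m/s); the robot touches nothing.
It fails at once if the module is lifted or carried out of the channel (z of module in the frame of charger above 0.037 m or angle between module's own z axis and vertical above 0.3 rad).
It fails at once if a bystander is moved (distance of any of spray_can, tape_roll, socket from where it was at the start of the episode above 0.02 m or distance of screwdriver from where it was at the start of the episode above 0.03 m).
It also fails if it takes over 48 s, if anything falls off the work surface, if the arm or the gripper's body presses on something with over 40 N, if the wrist force passes 120 N, or if a joint passes its speed limit or range.

### The arm

A 6-joint arm with a two-finger parallel gripper is mounted at the origin on the work surface. World frame = base frame: x ahead of the robot, y to its left, z up, the work surface at z = 0. Lengths are in m, angles in degrees, forces in N, time in s.
With the tool pointing down it reaches from about 0.325 to 0.85 m from the base axis. Payload 15.5 kg.
Tool frame: the origin (TCP) lies at the very end of the fingers, on their centre line; the grasp point (between the pads) lies arm.grip_depth behind it (arm.grip_depth is the distance from the TCP to the grasp point, in m); z points along the fingers, y is the direction in which the jaws open and shut (so a half turn about z gives the same grasp; the last joint's range is limited). The gripper opens to 91 mm and grips with 3 to 60 N. Pads are 32 mm wide; open, the fingers measure 118 mm over their backs; the gripper's body (76 mm by 178 mm) begins 60 mm behind the grasp point.
Start: joints at [65.69, 28.281, 77.091, -0, 74.628, -5.472], TCP at [0.202, 0.592, 0.214] pointing down, gripper open.
Joint ranges: [-166.48, 166.48], [-47.26, 123.95], [12.59, 153.08], [-70.14, 250.14], [6.76, 159.57], [-176.63, 176.63]. Speed limits (degrees/s): [108.29, 108.29, 147.25, 172.46, 172.46, 172.46].

### API

Orientations are given as a 3x3 rotation matrix whose columns are the frame's x, y, z axes.
In Python, from rig import arm gives the robot as it stands. Calls block until the motion is done:
- arm.move_to(position, orientation): joint-space move of the TCP to a pose.
- arm.move_l(position, orientation=None, feed=0.15): straight line of the TCP; orientation=None keeps the orientation; feed is the mean speed in m/s.
- arm.move_joints(angles): joint-space move.
- arm.grip(opening): finger opening in m; the grip force is fixed at half the most; returns when the fingers have stopped.
- arm.sleep(seconds).
- arm.solve_ik(position, orientation): joint angles nearest the present ones, or None.
- arm.snapshot(name): name is "side" or "top"; returns the picture (384x512x3 uint8, red, green, blue); there is no depth.
- arm.get_calibration(name): a dict with "intrinsics" (3x3 intrinsics, pixels), "k1" (the pictures are not rectified: a ray, as slopes to the right and down, at radius r is drawn at 1 + k1 r^2 times it, then the intrinsics apply), "cam_to_world" (4x4, takes a point from camera to world coordinates). Camera axes: x right, y down, z forward; pixel columns grow to the right and rows downward; lengths in m; the calibration is good to about 2 mm. A picture is of the moment at which its call begins. get_calibration takes no time and is no camera call.
A pose or a line that the arm cannot do raises arm.Unreachable and nothing moves.
- arm.sign_off(): hands the job in, once; it reports no verdict.
Readings, each from a call of its own:
- arm.current_t(): time.
- arm.current_joint_positions(): joint angles.
- arm.current_dq(): joint speeds.
- arm.current_tau(): joint torques, N m.
- arm.current_ee_pos(): TCP position.
- arm.current_tool_rot(): TCP orientation.
- arm.current_force(): force on the tool from outside, world axes, zero at the start.
- arm.current_torque(): the same for the moment, N m.
- arm.current_width(): finger opening in m.
Only numpy, scipy, OpenCV 4.12 (cv2) and the standard library are available. Lean on these libraries where they do the work, as an engineer would, in place of code of your own. Each camera call takes 0.05 s, during which the arm holds its last target.

## Working session

There is one attempt and no reset: what is moved stays moved. The work goes in short steps, each a Python script; the robot and the scene stay as the last script left them, time stands still between calls to the robot, and variables do not carry over. Pictures are saved under pics/ and viewed, and the job is handed in when it is done.

```bash
ls; mkdir -p pics; python3 - <<'E'
from rig import arm
import cv2
for n in("top","side"):
    cv2.imwrite(f"pics/{n}0.png",cv2.cvtColor(arm.snapshot(n),cv2.COLOR_RGB2BGR))
    c=arm.get_calibration(n);print(n,c)
print(arm.current_t(),arm.grip_depth,arm.current_width(),arm.current_force(),arm.current_tool_rot())
E
```

```text
pics
top {'intrinsics': array([[451.02474504,   0.        , 253.84317104],
       [  0.        , 451.02474504, 198.40920676],
       [  0.        ,   0.        ,   1.        ]]), 'k1': -0.18088559108452384, 'cam_to_world': array([[-0.08807465, -0.9692662 ,  0.22970826,  0.32479554],
       [-0.99610317,  0.08676919, -0.01579825, -0.048692  ],
       [-0.00461889, -0.23020455, -0.9731313 ,  1.11726728],
       [ 0.        ,  0.        ,  0.        ,  1.        ]])}
side {'intrinsics': array([[365.15164197,   0.        , 255.13811716],
       [  0.        , 365.15164197, 191.36785817],
       [  0.        ,   0.        ,   1.        ]]), 'k1': -0.09706359200477811, 'cam_to_world': array([[-0.96902312, -0.1523875 ,  0.19435081,  0.39233391],
       [-0.24655903,  0.55153949, -0.79687692,  0.5963611 ],
       [ 0.01424193, -0.82011111, -0.57202704,  0.54887521],
       [ 0.        ,  0.        ,  0.        ,  1.        ]])}
0.1 0.0188 0.09130070442206001 [-0.01305658  0.5339565  -0.86415761] [[-9.46438574e-01  3.22883642e-01 -4.23761004e-04]
 [ 3.22883912e-01  9.46438027e-01 -1.01955381e-03]
 [ 7.18662800e-05 -1.10177067e-03 -9.99999390e-01]]
```

View pics/top0.png

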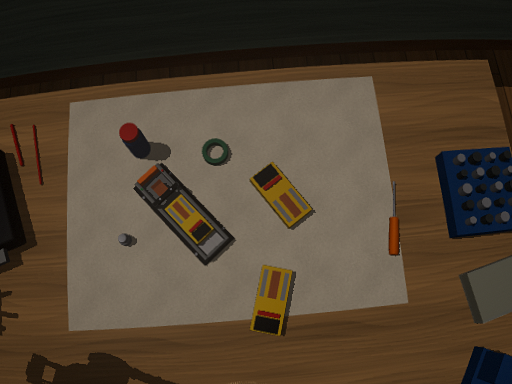

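View pics/side0.png

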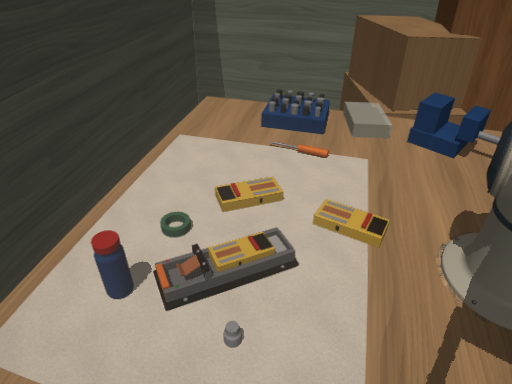

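The charger runs from its orange stop at top-image (148,175) to its rear wall near (220,250). The yellow module sits in it, with its black pad near (202,230). The two loose modules at (281,195) and (273,300) are decoys. I'll zoom in for exact edges.

```bash
cat > h.py <<'E'
import numpy as np, cv2
from rig import arm
def ray(n,uv):
    c=arm.get_calibration(n);K=c["intrinsics"]
    p=cv2.undistortPoints(np.array(uv,float).reshape(-1,1,2),K,np.array([c["k1"],0,0,0.]))[:,0]
    # exact inversion: iterate
    d=(np.array(uv,float).reshape(-1,2)-K[:2,2])/[K[0,0],K[1,1]]
    s=d.copy()
    for _ in range(50): s=d/(1+c["k1"]*(s**2).sum(1,keepdims=True))
    T=c["cam_to_world"]
    return T[:3,3],(np.c_[s,np.ones(len(s))])@T[:3,:3].T
def onz(n,uv,z):
    o,d=ray(n,uv);t=(z-o[2])/d[:,2];return o+d*t[:,None]
def proj(n,P):
    c=arm.get_calibration(n);K=c["intrinsics"];T=c["cam_to_world"]
    q=(np.atleast_2d(P)-T[:3,3])@T[:3,:3];s=q[:,:2]/q[:,2:]
    s=s*(1+c["k1"]*(s**2).sum(1,keepdims=True));return s*[K[0,0],K[1,1]]+K[:2,2]
E
python3 - <<'E'
import cv2,numpy as np
def crop(n,x0,y0,w,h,s,o):
    a=cv2.imread(n)[y0:y0+h,x0:x0+w];a=(255*(a/255.)**0.55).astype('uint8')
    cv2.imwrite(o,cv2.resize(a,None,fx=s,fy=s,interpolation=cv2.INTER_CUBIC))
crop("pics/top0.png",125,155,120,115,5,"pics/topc.png")
crop("pics/side0.png",145,220,160,90,5,"pics/sidec.png")
E
```

```text
(no output)
```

View pics/topc.png

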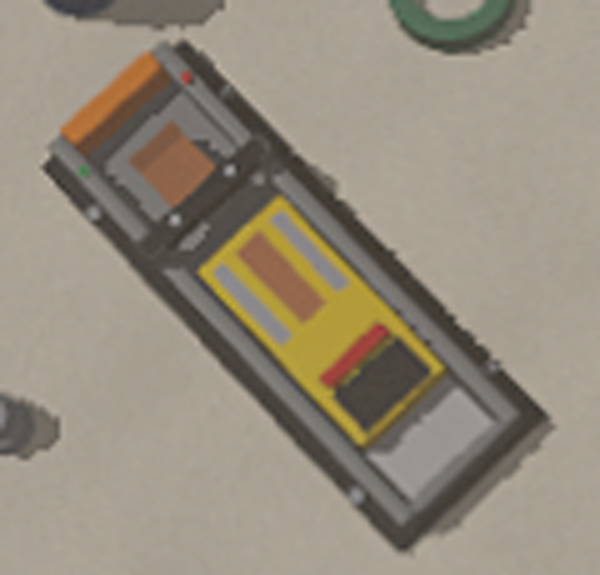

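View pics/sidec.png

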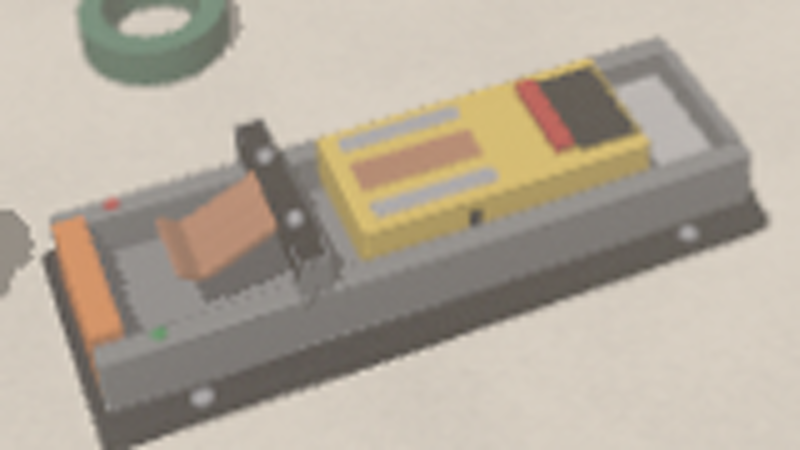

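```bash
python3 - <<'E'
from h import *
T=lambda L:(np.array(L,float)+.5)/5-.5+[125,155]
S=lambda L:(np.array(L,float)+.5)/5-.5+[145,220]
def rep(n,p,z):
    q=onz(n,p,z);m=q.mean(0);n_=q[:2].mean(0)-q[2:].mean(0)
    print(n,q[:,:2].round(4).tolist(),"c",m.round(4),"len",np.linalg.norm(n_[:2]),"w",np.linalg.norm(q[0]-q[1]),np.linalg.norm(q[2]-q[3]),"yaw",np.degrees(np.arctan2(n_[1],n_[0])),
      np.degrees(np.arctan2(*(q[1]-q[2])[1::-1])),np.degrees(np.arctan2(*(q[0]-q[3])[1::-1])))
# order nose a, nose b, tail b, tail a
rep("top",T([(280,196),(199,271),(362,438),(444,367)]),.049)
rep("side",S([(319,139),(363,234),(649,139),(590,61)]),.049)
# crossbar underside/top, bystanders; base outline corners at z~0
rep("top",T([(180,42),(45,165),(402,551),(550,422)]),.012)
# stop top
print(onz("top",T([(155,50),(62,130)]),.042), onz("side",S([(55,222),(97,345),(83,218),(123,330)]),.042))
# pad
print("pad",onz("top",T([(382,388)]),.049),onz("side",S([(588,107)]),.049))
# crossbar top
print("bar",onz("top",T([(265,150),(145,245)]),.056),onz("side",S([(250,123),(313,258)]),.056))
# bystanders
print("can",onz("top",[[129,131]],.13),"sock",onz("top",[[124,239]],.04),"tape",onz("top",[[216,152]],.02))
E
```

```text
top [[0.6046, 0.1119], [0.5705, 0.1537], [0.4819, 0.0788], [0.5128, 0.0372]] c [0.5424 0.0954 0.049 ] len 0.1171417626801534 w 0.05391541719669934 0.051886560021840666 yaw 39.682804088824504 40.201770529345026 39.17408598508843
side [[0.6032, 0.1107], [0.57, 0.1542], [0.4781, 0.0767], [0.5112, 0.0376]] c [0.5406 0.0948 0.049 ] len 0.11886498125681225 w 0.054653743685579466 0.051283126908874516 yaw 39.32463804647479 40.12220607576293 38.5089069764029
top [[0.7012, 0.1658], [0.6417, 0.2387], [0.4299, 0.0672], [0.4873, -0.0102]] c [0.565  0.1154 0.012 ] len 0.274746725404848 w 0.09408607949985257 0.09637058738698036 yaw 39.22242950185386 38.99341924628586 39.44767629332526
[[0.68798047 0.17290964 0.042     ]
 [0.65047242 0.22172936 0.042     ]] [[0.68708373 0.17363628 0.042     ]
 [0.64568693 0.22386212 0.042     ]
 [0.67773665 0.16880938 0.042     ]
 [0.63971984 0.21504167 0.042     ]]
pad [[0.5052217  0.06769014 0.049     ]] [[0.50557658 0.06494508 0.049     ]]
bar [[0.6266146  0.1171399  0.056     ]
 [0.58413903 0.17846077 0.056     ]] [[0.62939542 0.11627508 0.056     ]
 [0.5810624  0.17628358 0.056     ]]
can [[0.74863001 0.21681722 0.13      ]] sock [[0.50573409 0.2593208  0.04      ]] tape [[0.71466119 0.01963341 0.02      ]]
```

```bash
cat >> h.py <<'E'
yaw=np.radians(39.3);d=np.array([np.cos(yaw),np.sin(yaw),0]);l=np.array([-d[1],d[0],0])
O=np.array([.5646,.1147,0])
Y=d;Z=np.array([0,0,-1.]);X=np.cross(Y,Z);R=np.c_[X,Y,Z]
def P(x,y,z): return O+d*x+l*y+[0,0,z]
def st(tag=""):
    f=arm.current_force();p=arm.current_ee_pos();q=p-O
    print(tag,"t%.2f"%arm.current_t(),"x %.4f y %.4f z %.4f"%(q@d,q@l,p[2]),"F along %.1f lat %.1f up %.1f"%(f@d,f@l,f[2]),flush=True)
    return f
E
python3 - <<'E'
from h import *
arm.grip(0.0);print(arm.current_width());st()
xm=(np.array([.5415,.0951,0])-O)@d;print(xm)
print(arm.solve_ik(P(xm-.047,0,.1),R))
arm.move_to(P(xm-.047,0,.1),R);arm.sleep(.3);st();st()
arm.move_l(P(xm-.047,0,.060),feed=.08);arm.sleep(.2);st()
for n in("top","side"): cv2.imwrite(f"pics/{n}1.png",cv2.cvtColor(arm.snapshot(n),cv2.COLOR_RGB2BGR))
def crop(n,x0,y0,w,h,s,o):
    a=cv2.imread(n)[y0:y0+h,x0:x0+w];a=(255*(a/255.)**0.55).astype('uint8')
    cv2.imwrite(o,cv2.resize(a,None,fx=s,fy=s,interpolation=cv2.INTER_CUBIC))
crop("pics/top1.png",125,155,120,115,4,"pics/topc1.png")
crop("pics/side1.png",145,190,160,120,5,"pics/sidec1.png")
E
```

```text
0.0005167193538821194
 t1.47 x 0.0213 y 0.5988 z 0.2139 F along 0.2 lat 1.0 up -1.0
-0.030289973948182277
[ 6.97062808e-01  2.78121811e+01  1.00746461e+02 -2.54444375e-14
  5.14413579e+01 -3.86029372e+01]
 t3.98 x -0.0771 y 0.0002 z 0.1000 F along 0.1 lat 0.6 up 0.3
 t3.98 x -0.0771 y 0.0002 z 0.1000 F along 0.1 lat 0.6 up 0.3
 t4.83 x -0.0771 y -0.0002 z 0.0604 F along -0.7 lat -0.8 up 0.3
```

View pics/sidec1.png

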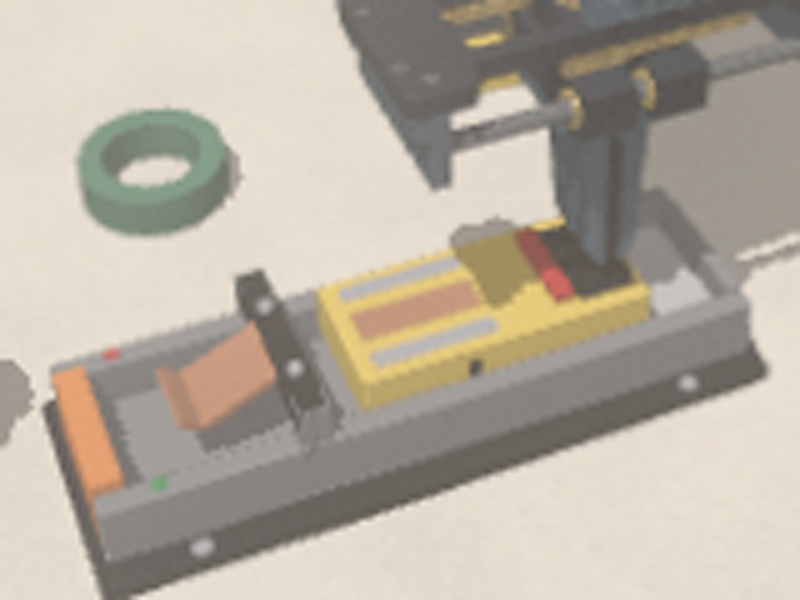

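View pics/topc1.png

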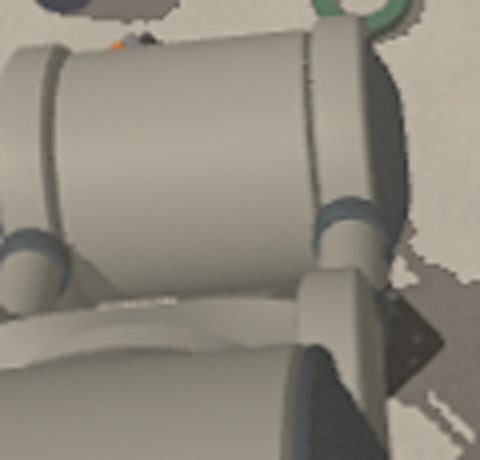

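The closed fingertip hangs over the black pad, near (605,260) in the side crop and just behind the red rib. The tape and crossbar are clear. Now I'll press, checking force at each step.

```bash
python3 - <<'E'
from h import *
x=-.0773
z=.052
while z>.034:
    arm.move_l(P(x,0,z),R,feed=.02);arm.sleep(.05)
    f=st("cmd %.4f"%z)
    if f[2]>11: break
    z-=.002 if z>.0435 else .0007
E
```

```text
cmd 0.0520 t5.53 x -0.0773 y 0.0000 z 0.0520 F along -0.6 lat 0.5 up -0.7
cmd 0.0500 t5.83 x -0.0773 y 0.0000 z 0.0500 F along -0.5 lat -0.3 up 0.1
cmd 0.0480 t6.12 x -0.0772 y -0.0001 z 0.0480 F along 0.5 lat 1.0 up 3.5
cmd 0.0460 t6.42 x -0.0772 y -0.0001 z 0.0460 F along 0.0 lat -0.3 up 4.8
cmd 0.0440 t6.72 x -0.0772 y -0.0001 z 0.0441 F along -0.4 lat 0.5 up 4.6
cmd 0.0420 t7.03 x -0.0772 y -0.0001 z 0.0422 F along 0.5 lat -0.8 up 6.1
cmd 0.0413 t7.33 x -0.0773 y -0.0001 z 0.0419 F along -2.7 lat 0.8 up 19.1
```

```bash
cat > slide.py <<'E'
from h import *
import sys
x=-.0773; z=.0416
arm.move_l(P(x,0,z),R,feed=.02);arm.sleep(.1);st("press")
while x<.019:
    x+=.003
    arm.move_l(P(x,0,z),R,feed=.03)
    f=st("cmd %.4f %.5f"%(x,z))
    e=f[2]-13
    z+=np.clip(e/25*1e-3*.6,-.0006,.0004)
    z=max(z,.0385)
    if -(f@d)>22: print("resist");break
    if arm.current_t()>34: break
E
python3 slide.py
```

```text
press t7.67 x -0.0772 y -0.0001 z 0.0420 F along -1.2 lat 0.1 up 12.8
cmd -0.0743 0.04160 t7.92 x -0.0752 y 0.0003 z 0.0420 F along -8.7 lat -0.1 up 18.0
cmd -0.0713 0.04172 t8.18 x -0.0724 y 0.0005 z 0.0420 F along -7.7 lat 1.1 up 17.7
cmd -0.0683 0.04183 t8.43 x -0.0694 y 0.0006 z 0.0421 F along -8.3 lat 0.9 up 17.0
cmd -0.0653 0.04193 t8.68 x -0.0664 y 0.0006 z 0.0421 F along -6.7 lat 1.1 up 14.1
cmd -0.0623 0.04196 t8.93 x -0.0634 y 0.0006 z 0.0421 F along -7.0 lat 1.0 up 14.2
cmd -0.0593 0.04198 t9.18 x -0.0604 y 0.0006 z 0.0421 F along -7.1 lat 1.6 up 14.2
cmd -0.0563 0.04201 t9.43 x -0.0573 y 0.0005 z 0.0422 F along -5.0 lat 2.6 up 12.7
cmd -0.0533 0.04200 t9.68 x -0.0544 y 0.0006 z 0.0422 F along -6.9 lat 2.2 up 14.5
cmd -0.0503 0.04204 t9.93 x -0.0513 y 0.0006 z 0.0422 F along -5.8 lat 0.9 up 13.2
cmd -0.0473 0.04205 t10.18 x -0.0483 y 0.0005 z 0.0422 F along -5.8 lat 1.9 up 14.1
cmd -0.0443 0.04207 t10.43 x -0.0452 y 0.0005 z 0.0422 F along -5.5 lat 1.6 up 12.4
cmd -0.0413 0.04206 t10.68 x -0.0423 y 0.0005 z 0.0422 F along -6.6 lat 1.1 up 12.8
cmd -0.0383 0.04205 t10.93 x -
[... 1022 characters left out ...]
0.0008 z 0.0423 F along -9.6 lat 1.0 up 10.6
cmd 0.0007 0.04246 t14.18 x -0.0012 y 0.0009 z 0.0422 F along -9.2 lat 1.3 up 10.8
cmd 0.0037 0.04240 t14.43 x 0.0018 y 0.0008 z 0.0422 F along -9.3 lat 0.3 up 11.1
cmd 0.0067 0.04236 t14.68 x 0.0047 y 0.0008 z 0.0421 F along -8.5 lat 0.7 up 10.9
cmd 0.0097 0.04231 t14.93 x 0.0077 y 0.0008 z 0.0421 F along -9.1 lat 0.9 up 10.0
cmd 0.0127 0.04224 t15.18 x 0.0107 y 0.0008 z 0.0420 F along -9.6 lat 0.5 up 11.3
cmd 0.0157 0.04219 t15.43 x 0.0137 y 0.0008 z 0.0420 F along -9.4 lat 0.9 up 10.9
cmd 0.0187 0.04214 t15.68 x 0.0167 y 0.0008 z 0.0419 F along -9.5 lat 1.2 up 11.2
cmd 0.0217 0.04210 t15.93 x 0.0197 y 0.0008 z 0.0418 F along -9.1 lat 0.1 up 9.8
```

Sliding well under pressure, and the tail hasn't dropped off the plate yet. I'll continue in finer steps until I meet the stop.

```bash
cat > s2.py <<'E'
from h import *
x=.0217; z=.0420
while x<.045:
    x+=.0015
    arm.move_l(P(x,0,z),R,feed=.03)
    f=st("cmd %.4f %.5f"%(x,z))
    z+=np.clip((f[2]-13)/25*1e-3*.6,-.0006,.0004)
    z=max(z,.0385)
    if -(f@d)>22: print("resist");break
for n in("top","side"): cv2.imwrite(f"pics/{n}2.png",cv2.cvtColor(arm.snapshot(n),cv2.COLOR_RGB2BGR))
def crop(n,x0,y0,w,h,s,o):
    a=cv2.imread(n)[y0:y0+h,x0:x0+w];a=(255*(a/255.)**0.55).astype('uint8')
    cv2.imwrite(o,cv2.resize(a,None,fx=s,fy=s,interpolation=cv2.INTER_CUBIC))
crop("pics/side2.png",145,190,160,120,5,"pics/sidec2.png")
E
python3 s2.py
```

```text
cmd 0.0232 0.04200 t16.18 x 0.0215 y 0.0008 z 0.0413 F along -5.4 lat -0.3 up -3.1
cmd 0.0247 0.04161 t16.43 x 0.0237 y 0.0005 z 0.0411 F along -4.6 lat 0.7 up -2.9
cmd 0.0262 0.04123 t16.68 x 0.0243 y 0.0009 z 0.0406 F along -11.4 lat 1.8 up -1.0
cmd 0.0277 0.04090 t16.93 x 0.0245 y 0.0009 z 0.0404 F along -21.1 lat -0.6 up 7.2
cmd 0.0292 0.04076 t17.18 x 0.0246 y 0.0010 z 0.0403 F along -28.9 lat -2.1 up 16.0
resist
```

View pics/sidec2.png

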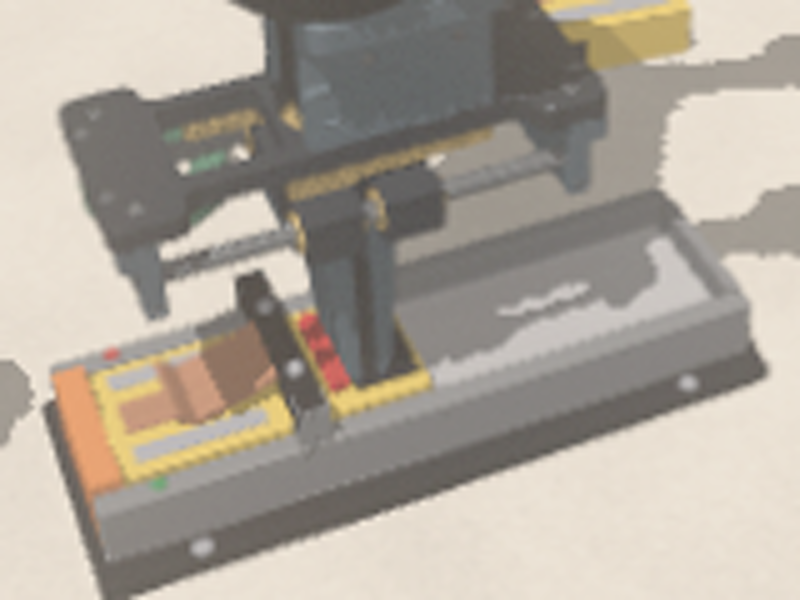

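The module is home: its nose is at the orange stop near (110,380), the leaf lies on top of it, and the plate shows level behind its tail. I'll relax the force, lift off and check.

```bash
python3 - <<'E'
from h import *
arm.move_l(P(.0256,0,.0405),R,feed=.02);st()
arm.move_l(P(.0246,0,.0425),R,feed=.02);st()
arm.move_l(P(.022,0,.052),R,feed=.05);st()
arm.move_l(P(.015,0,.18),R,feed=.15);st()
arm.move_to(np.array([.25,.5,.3]),R) if arm.solve_ik(np.array([.25,.5,.3]),R) is not None else print("noik")
arm.sleep(.3);st()
def crop(n,x0,y0,w,h,s,o):
    a=cv2.imread(n)[y0:y0+h,x0:x0+w];a=(255*(a/255.)**0.55).astype('uint8')
    cv2.imwrite(o,cv2.resize(a,None,fx=s,fy=s,interpolation=cv2.INTER_CUBIC))
for n in("top","side"): cv2.imwrite(f"pics/{n}3.png",cv2.cvtColor(arm.snapshot(n),cv2.COLOR_RGB2BGR))
crop("pics/side3.png",85,190,220,160,3.6,"pics/sidec3.png")
crop("pics/top3.png",110,115,140,150,4,"pics/topc3.png")
E
```

```text
t17.61 x 0.0242 y 0.0005 z 0.0403 F along -10.3 lat 0.8 up 3.5
 t17.87 x 0.0252 y -0.0003 z 0.0428 F along -0.8 lat -0.2 up 0.6
 t18.22 x 0.0223 y -0.0002 z 0.0525 F along -0.0 lat 1.0 up 0.3
 t19.23 x 0.0146 y 0.0003 z 0.1792 F along -0.0 lat -0.1 up 0.5
 t21.38 x 0.0007 y 0.4971 z 0.2999 F along -0.5 lat -0.4 up -0.4
```

View pics/sidec3.png

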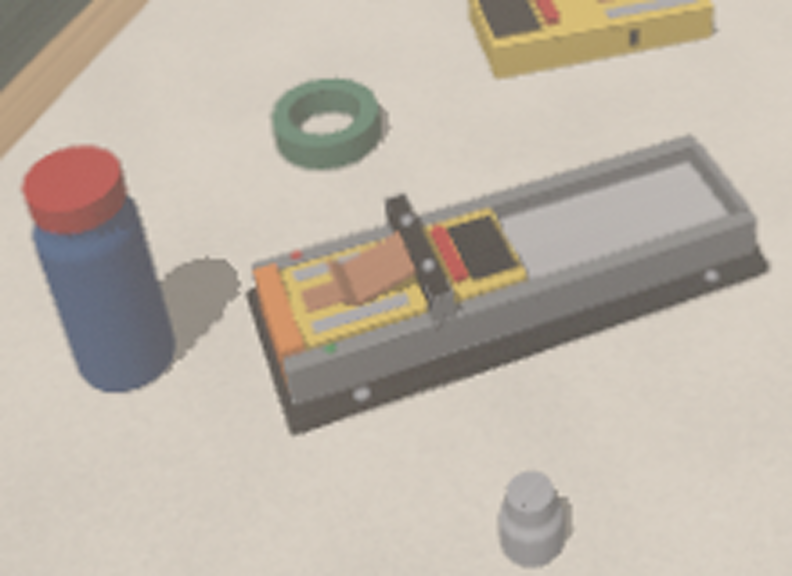

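View pics/topc3.png

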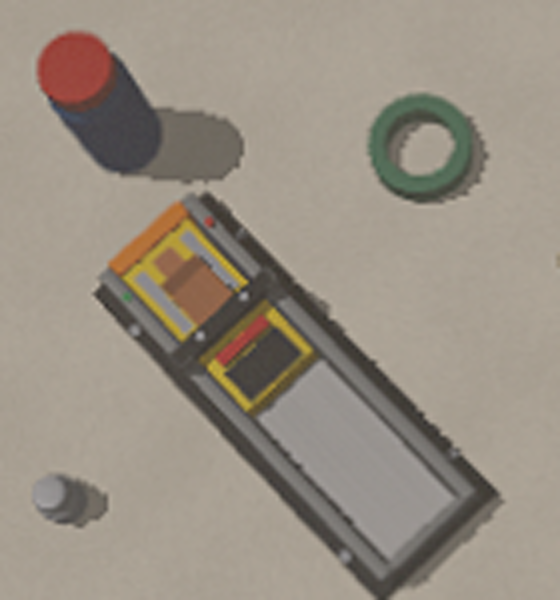

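The nose is against the stop, the leaf rests on the module, the plate is bare, and the bystanders look unmoved. One numeric check of tail position, then sign off.

```bash
python3 - <<'E'
from h import *
T=lambda L:(np.array(L,float)+.5)/4-.5+[110,115]
for n,uv in(("top",T([(313,349),(250,410)])),("side",(np.array([(492,211),(525,271)])+.5)/3.6-.5+[85,190])):
    q=onz(n,uv,.040)-O;print(n,"tail x",q@d,"y",q@l)
# bystander and plate motion: diff first vs last picture
a=cv2.imread("pics/side0.png").astype(int);b=cv2.imread("pics/side3.png").astype(int)
m=(abs(a-b).max(2)>40).astype('uint8');n,_,s,c=cv2.connectedComponentsWithStats(m)
print([x.tolist() for x in s[1:] if x[4]>15])
E
```

```text
top tail x [0.00400985 0.00298313] y [-0.02704207  0.02665705]
side tail x [0.00206416 0.00232671] y [-0.02396677  0.02553574]
[[490, 130, 22, 57, 282], [497, 132, 6, 11, 19], [486, 144, 11, 27, 66], [487, 189, 10, 9, 28], [460, 204, 30, 10, 162], [203, 232, 73, 41, 1451], [452, 239, 7, 6, 19], [442, 246, 31, 53, 849], [163, 256, 41, 31, 467], [374, 263, 138, 121, 7546]]
```

```bash
python3 - <<'E'
from rig import arm
print(arm.current_force(),arm.current_t());arm.sign_off()
E
```

```text
[0.71800406 0.01615364 0.39496567] 21.4833
the job is handed in; nothing more can be done
```

The yellow module is on charge: it sits fully home against the orange end stop, and I handed the job in at 21.5 s. I pressed it down with closed fingertips on the black pad and slid it forward under the crossbar and leaf until it met the stop. Then I lifted off and moved the hand well clear.

**Pressing force:** it was mostly 10–15 N, above the 15 N target at seven readings with peaks of 18 to 21 N. In the last few millimetres, as the tail dropped off the plate, the vertical force fell to about -3 N. It recovered to 16 N once the module was against the stop, where the along-slide force reached 29 N.

**Last checks:**
- **Module position:** the tail measured 2–4 mm ahead of the charger's origin in both cameras, against 2 mm expected when fully home. The nose is at the stop and the leaf lies on the module.
- **Bystanders:** comparing the first and last side pictures, the only changes were the module and leaf inside the charger and the arm itself.
- **Hand:** the force reading was near zero (under 1 N).
- **Ejector plate:** I could only judge by eye that it is back up behind the module, since its height was not measured. I did not measure the leaf angle either.

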